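# Slide the inspection camera to its marked stop

## Robot

A 6-joint arm with a two-finger parallel gripper is mounted at the origin on the work surface. World frame = base frame: x ahead of the robot, y to its left, z up, the work surface at z = 0. Lengths are in m, angles in rad, forces in N, time in s.
With the tool pointing down it reaches from about 0.3 to 0.875 m from the base axis. Payload 6.4 kg.
Tool frame: the origin (TCP) lies at the very end of the fingers, on their centre line; the grasp point (between the pads) lies 19 mm behind it; z points along the fingers, y is the line along which they close (so a half turn about z gives the same grasp; the last joint's range is limited). The gripper opens to 85 mm and grips with 20 to 120 N. Pads are 22 mm wide; open, the fingers measure 114 mm over their backs; the gripper's body (76 mm by 85 mm) begins 54 mm behind the grasp point. The pads swing forward as they close: fully open they stand 13 mm farther back than shut.
Start: joints at [0.997, 0.181, 1.607, -0, 1.354, -0.206], TCP at [0.207, 0.537, 0.231] pointing down, gripper open.
Joint ranges: [-2.99, 2.99], [-0.89, 2.07], [0.3, 2.58], [-1.14, 4.28], [0, 2.63], [-3.12, 3.12]. Speed limits (rad/s): [2.57, 2.57, 3.01, 3.14, 3.14, 3.14].

## Interface

Orientations are given as a unit quaternion [w, x, y, z].
In Python, from bench import telemetry, camera, ctrl, spotter gives the robot as it stands.
- The arm moves only by the tool send_rows, never from a script. Its argument "series" is a list of rows, each a list of 3 entries, a list of its own where there are three numbers: the turn, a rotation vector about the world's x, y, z in degrees, then the shift along the world's x, y, z in mm, then the closure, from -1 (fully open) to 1 (shut), so that 0 is half open. In form: [[[rx, ry, rz], [dx, dy, dz], gripper], ...]. A call has 1 to 10 rows; each row is the pose to reach, as a shift and turn from the pose commanded when the call began; what a row does not reach only later rows make up. A row lasts 1/8 s, in which the tool goes at most 62.5 mm and 10.7 degrees, less where a joint would pass 70% of its speed; a pose out of reach is approached as far as the arm can. A call with a gripper value outside its range is refused whole. The fingers move at their own pace and stop on an object; the grip force is fixed at half the most. Time passes only in rows, so rows that repeat a pose let the fingers close. It gives the time, the measured TCP pose, the force, the opening and the grip force at its end, in the units of the state.
- telemetry.get_obs(): the state, without advancing time (a new reading comes with each control period).
- camera(name): name is "scene" or "side" or "wrist"; returns a dict with "pixels" (384x512x3 uint8, red, green, blue), "camera_matrix" (3x3 intrinsics, pixels), "dist_coeffs" ([k1, k2, p1, p2, k3] as OpenCV has them; the pictures are not rectified), "xyz" and "orientation" of the camera in the world. Camera axes: x right, y up, looking along -z (the intrinsics and any distortion apply to the point x, -y, -z); pixel columns grow to the right and rows downward; lengths in m; the calibration is good to about 2 mm. A picture is of the moment at which its call begins. There is no depth.
- ctrl.hand_in(): hands the job in; it is judged then, once.
Trained networks look in the newest picture that a camera, given by its name, has taken for a name from the list of things; names that differ only in an ending like _2 or _b are one class to them, and where a whole thing is asked for, a point or a joint stands for the part that bears it (a point fixed in the world has none). Each returns a list of dicts, best first, with "conf" (0 to 1); they miss things now and then, are a little off and sometimes report something else, mostly with a low value. They report only what shows in the picture. A call takes as long as a camera call.
- spotter.boxes_of(thing, camera): "xyz" ([x, y, z] in m, in world coordinates, good to about 4 mm: the middle of the surface that is visible of it).
- spotter.landmark_of(thing, camera): "xyz" ([x, y, z] in m, in world coordinates, good to about 4 mm: a listed point, or the origin of a listed thing).
The state is a dict: "time_s": time; "q": joint angles; "dq": joint speeds; "joint_efforts": joint torques, N m; "eef_pos": TCP position; "eef_rot": TCP orientation; "wrist_force": force on the tool from outside, world axes, zero at the start; "torque": the same for the moment, N m; "opening": opening from 0.0 (shut) to 1.0 (fully open); "grasp_force": force on a finger pad.
Only numpy, scipy, OpenCV 4.12 (cv2) and the standard library are available. Lean on these libraries where they do the work, as an engineer would, in place of code of your own. Each camera call takes 0.05 s, during which the arm holds its last target. There are 200 camera calls.

## Task

Bring the inspection camera to the orange stop on its rail: with closed fingertips press down the white pad in the middle of the camera carriage to free its brake, keep it down while you push the carriage along the rail until it meets the orange stop, then let the pad spring up so that the brake holds it there, and draw back. A thumb's pressure is enough: do not squeeze or force it, and do not drag the carriage against its brake. Lift nothing, and leave the two flasks, the bottle and the slide box where they are.

Things in the scene. Friction and masses are not known exactly. Their poses are not given: they have to be found in the camera images.
- rig: Fixed rig: grey base plate 270 x 460 mm with an aluminium rail (40 mm wide, 420 mm long, top 48 mm above the bench) on the robot's side and a white light panel (top 14 mm above the bench, centred 140 mm beyond the rail). Origin: on the bench under the middle of the rail; y runs along the rail, x points from the rail over the panel, z up. Turned up to 0.3 rad either way.
- carriage: Dark camera carriage, slides only along the rail. Plate 70 mm across, 90 mm along, 12 mm thick; origin: centre of its underside, 50 mm above the bench; axes as the rig's. An arm along +x carries a white camera, 42 mm square, 150 mm from the rail, top 128 mm above the bench. Pad up: a friction brake holds it (slips at 8 N or so). Pad 2 mm down or more: slides with 1 to 2 N. 0.4 to 0.9 kg.
- pad_top (a point): Centre of the top face of the white brake pad, directly above the carriage's origin, 72 mm above the bench when up. The pad is 40 mm across the rail, 56 mm along it, stands 10 mm proud of the plate and moves straight down. At each of its two ends along the rail is a rib 4 mm high, 6 mm wide; between the ribs 44 mm are clear for the fingertips.
- pad (a joint): How far the brake pad is pressed down, m: 0 up (brake on), 0.008 fully down. Springs back by itself; about 12 N to start, 14 N fully down. 4 to 6 mm is a good depth to hold while sliding.
- stop_orange: The marked stop: bright orange block clamped over the rail, near either end, 60 mm across the rail, 20 mm along it, top 70 mm above the bench, with a black clamp screw 10 mm higher. Origin: centre of its underside, on the rail's centre line, 48 mm above the bench. When the carriage meets it, the two origins are 55 mm apart along the rail; the carriage cannot go farther.
- stop_black: The other stop, the same block in black with a steel clamp screw, near the other end of the rail. Not the one wanted.
- flask_a: Loose clear culture flask with a blue cap lying on the light panel, 87 mm long, 43 mm wide, 25 mm high, cap away from the rail. Origin: centre of the underside of its 52 mm body, 14 mm above the bench. The camera passes above it. Leave alone.
- flask_b: A second flask like flask_a, at the other end of the light panel. Leave alone.
- media_bottle: Loose bottle with a blue cap, 58 mm in diameter, 110 mm tall, standing on the bench beyond one end of the rig. Origin: centre of its underside. Leave alone.
- slide_box: Loose green box for slides, 82 x 102 x 35 mm, on the bench beyond the other end of the rig. Origin: centre of its underside. Leave alone.

How it is judged:
By the outcome, as a careful person would: the job done as asked, in the order asked, and still so for the second after the job is handed in, with the robot touching nothing.
It also fails if it takes over 38 s, if anything falls off the work surface, if the arm or the gripper's body presses on something with over 40 N, if the wrist force passes 120 N, or if a joint passes its speed limit or range.

## Working session

There is one attempt and no reset: what is moved stays moved. The work goes in short steps, Python scripts to look and compute and a tool call to move; the robot and the scene stay as the last step left them, time stands still between calls to the robot, and variables do not carry over. Pictures are saved under pics/ and viewed, at most 10 in all, crops included, and the job is handed in when it is done.

Besides the shell and the picture viewer there is one more tool, called after "Request:" in YAML: its name, and indented under it one key for each argument. send_rows: Moves the arm, as the interface text tells. Its arguments: {"type":"object","properties":{"series":{"type":"array","items":{"type":"array"}}},"required":["series"]}

```bash
mkdir -p pics; cat > h.py <<'E'
import numpy as np,cv2
from bench import telemetry,camera,ctrl,spotter
from scipy.spatial.transform import Rotation as R
def snap(n,f=None):
    c=camera(n)
    if f: cv2.imwrite('pics/'+f,c['pixels'][:,:,::-1])
    return c
def rot(c):
    q=c['orientation'];return R.from_quat([q[1],q[2],q[3],q[0]])
def proj(c,P):
    p=rot(c).inv().apply(np.atleast_2d(P)-c['xyz'])*[1,-1,-1]
    return cv2.projectPoints(p,np.zeros(3),np.zeros(3),np.array(c['camera_matrix']),np.array(c['dist_coeffs']))[0][:,0]
def ray(c,uv,z):
    u=cv2.undistortPoints(np.array(uv,float).reshape(-1,1,2),np.array(c['camera_matrix']),np.array(c['dist_coeffs']))[:,0]
    d=rot(c).apply(np.c_[u[:,0],-u[:,1],-np.ones(len(u))]);o=np.array(c['xyz'])
    return o+d*((z-o[2])/d[:,2])[:,None]
E
python3 - <<'E'
from h import *
for n in ['scene','side','wrist']:
    c=snap(n,n+'1.png')
    for t in ['rig','carriage','pad_top','stop_orange','stop_black','media_bottle','slide_box','flask_a']:
        print(n,t,[(np.round(d['xyz'],3).tolist(),round(d['conf'],2)) for d in spotter.landmark_of(t,n)][:3])
o=telemetry.get_obs();print(o['time_s'],o['eef_pos'],o['eef_rot'],o['wrist_force'],o['opening'])
a=cv2.imread('pics/scene1.png');b=cv2.imread('pics/side1.png')
cv2.imwrite('pics/both.png',cv2.resize(np.vstack([a,b]),(400,600)))
E
```

```text
scene rig [([0.481, 0.068, -0.002], 0.9)]
scene carriage [([0.481, 0.048, 0.051], 0.76), ([0.468, 0.41, -0.0], 0.17)]
scene pad_top [([0.478, 0.049, 0.049], 0.73), ([0.486, 0.052, 0.069], 0.63)]
scene stop_orange [([0.436, 0.215, 0.045], 0.5)]
scene stop_black []
scene media_bottle [([0.661, -0.207, -0.003], 0.98)]
scene slide_box [([0.466, 0.403, 0.001], 0.81)]
scene flask_a [([0.595, 0.204, 0.016], 0.97), ([0.646, 0.004, 0.018], 0.8)]
side rig [([0.481, 0.067, -0.001], 0.71), ([0.592, 0.205, 0.012], 0.6)]
side carriage [([0.487, 0.05, 0.055], 0.92), ([0.646, 0.004, 0.012], 0.45)]
side pad_top [([0.487, 0.05, 0.07], 0.8), ([0.52, -0.094, 0.052], 0.62)]
side stop_orange [([0.434, 0.21, 0.049], 0.72)]
side stop_black [([0.491, 0.049, 0.055], 0.64), ([0.522, -0.09, 0.055], 0.62)]
side media_bottle [([0.665, -0.214, -0.001], 0.84)]
side slide_box [([0.463, 0.41, 0.003], 0.56)]
side flask_a [([0.646, 0.003, 0.01], 0.68), ([0.593, 0.203, 0.016], 0.67)]
wrist rig []
wrist carriage []
wrist pad_top []
wrist stop_orange []
wrist stop_black []
wrist media_bottle []
wrist slide_box [([0.462, 0.408, 0.0], 0.75)]
wrist flask_a []
1.35 [0.20674082 0.5365626  0.23127363] [-6.42248451e-06  1.82866077e-01  9.83137833e-01  1.47943274e-07] [-0.09496817 -0.04441459 -0.5817837 ] 1.0011249632373784
```

View pics/scene1.png

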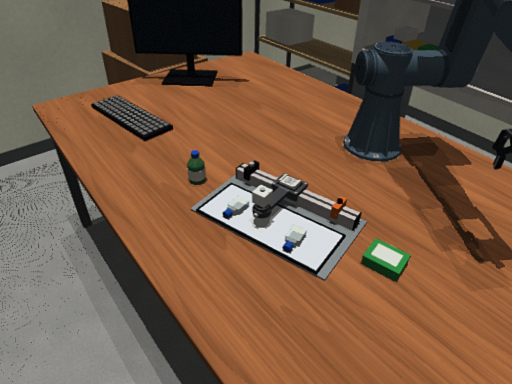

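View pics/side1.png

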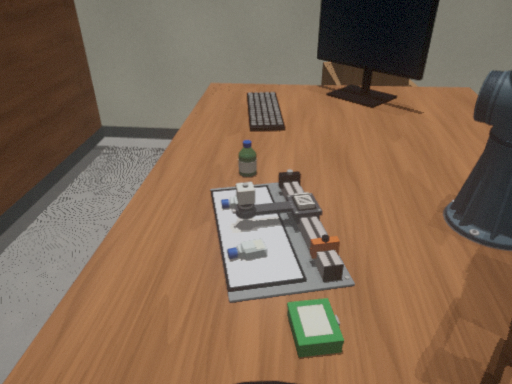

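The scene shows the rig with the carriage pad at about (292,182), orange stop at (340,208) and black stop at (247,170). The side view agrees: pad (304,200), orange (325,243). The network points fit this: the rail yaw is about 0.28 rad, with about 114 mm to travel towards orange (+y). I'll go above the pad with the fingers shut.

Request:
send_rows:
  series:
    - [[0,0,-6],[31,-54,0],1]
    - [[0,0,-12],[62,-108,0],1]
    - [[0,0,-18],[93,-162,0],1]
    - [[0,0,-24],[124,-216,0],1]
    - [[0,0,-30],[155,-270,0],1]
    - [[0,0,-36],[186,-324,0],1]
    - [[0,0,-42],[217,-378,-15],1]
    - [[0,0,-48],[248,-432,-30],1]
    - [[0,0,-53],[279,-486,-50],1]
    - [[0,0,-53],[279,-486,-60],1]

```text
time_s: 2.6
eef_pos: [0.4871, 0.0473, 0.1707]
eef_rot: [0.0, 0.604, 0.797, -0.0]
wrist_force: [-0.4, 0.6, -0.2]
opening: -0.001
grasp_force: 0.0
```

Request:
send_rows:
  series:
    - [[0,0,0],[0,0,0],1]
    - [[0,0,0],[0,0,0],1]
    - [[0,0,0],[0,0,0],1]

```text
time_s: 2.98
eef_pos: [0.4857, 0.0518, 0.1721]
eef_rot: [0.001, 0.601, 0.799, 0.0]
wrist_force: [0.3, -0.7, -0.0]
opening: -0.003
grasp_force: 0.0
```

```bash
python3 - <<'E'
from h import *
for n in ['wrist','side','scene']:
    c=snap(n,n+'2.png')
    for t in ['rig','carriage','pad_top','stop_orange','stop_black']:
        print(n,t,[(np.round(d['xyz'],3).tolist(),round(d['conf'],2)) for d in spotter.landmark_of(t,n)][:2])
o=telemetry.get_obs();print(o['time_s'],o['eef_pos'],o['eef_rot'],o['wrist_force'],o['opening'])
E
```

```text
wrist rig [([0.481, 0.071, -0.001], 0.7)]
wrist carriage [([0.488, 0.054, 0.055], 0.72)]
wrist pad_top [([0.484, 0.051, 0.067], 0.83), ([0.481, 0.07, 0.0], 0.53)]
wrist stop_orange []
wrist stop_black [([0.527, -0.088, 0.048], 0.81)]
side rig [([0.482, 0.068, -0.001], 0.73)]
side carriage [([0.487, 0.054, 0.053], 0.91)]
side pad_top [([0.487, 0.049, 0.072], 0.66)]
side stop_orange [([0.435, 0.211, 0.05], 0.7)]
side stop_black [([0.519, -0.09, 0.052], 0.68)]
scene rig [([0.483, 0.067, -0.002], 0.96)]
scene carriage [([0.484, 0.053, 0.048], 0.97), ([0.526, -0.092, 0.046], 0.66)]
scene pad_top [([0.483, 0.05, 0.066], 0.77)]
scene stop_orange [([0.438, 0.214, 0.047], 0.61)]
scene stop_black [([0.523, -0.094, 0.047], 0.69)]
3.875 [0.48574937 0.05052318 0.17127067] [-1.36549845e-05  6.02359569e-01  7.98224874e-01 -1.32056495e-05] [-0.38200076  0.20331511  0.01485438] 0.0004574005438003056
```

View pics/wrist2.png

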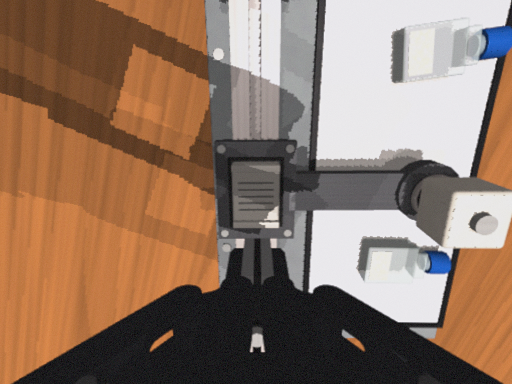

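The wrist view shows the pad at about (232–283, 160–228), centre (257,194), with the rail vertical in the picture, so the tool is aligned. I'll check this with a ray.

```bash
python3 - <<'E'
from h import *
c=snap('wrist')
print(ray(c,[[257,194],[232,160],[283,160],[232,228],[283,228]],.072).round(4))
print(ray(c,[[256,190],[216,141],[297,141],[216,239],[297,239]],.062).round(4), proj(c,[[.4855,.051,.072],[.4857,.0505,.171]]))
E
```

```text
[[0.4863 0.0496 0.072 ]
 [0.4585 0.0721 0.072 ]
 [0.4986 0.0836 0.072 ]
 [0.4738 0.0132 0.072 ]
 [0.517  0.0256 0.072 ]]
[[ 0.4853  0.0498  0.062 ]
 [ 0.4415  0.0817  0.062 ]
 [ 0.5064  0.1004  0.062 ]
 [ 0.4627 -0.0063  0.062 ]
 [ 0.535   0.0144  0.062 ]] [[256.59222519 192.24762542]
 [256.3680927  249.86166862]]
```

Request:
send_rows:
  series:
    - [[0,0,0],[0,0,-30],1]
    - [[0,0,0],[0,0,-60],1]
    - [[0,0,0],[0,0,-85],1]
    - [[0,0,0],[0,0,-92],1]
    - [[0,0,0],[0,0,-96],1]
    - [[0,0,0],[0,0,-99],1]
    - [[0,0,0],[0,0,-99],1]
    - [[0,0,0],[0,0,-99],1]

```text
time_s: 4.92
eef_pos: [0.4862, 0.0505, 0.0728]
eef_rot: [0.0, 0.602, 0.798, 0.0]
wrist_force: [-0.2, -0.7, 0.6]
opening: -0.001
grasp_force: 0.0
```

Request:
send_rows:
  series:
    - [[0,0,0],[0,0,-2],1]
    - [[0,0,0],[0,0,-4],1]
    - [[0,0,0],[0,0,-4],1]
    - [[0,0,0],[0,0,-4],1]

```text
time_s: 5.42
eef_pos: [0.4864, 0.0504, 0.0698]
eef_rot: [0.001, 0.602, 0.798, 0.0]
wrist_force: [-3.7, -0.3, 12.0]
opening: -0.002
grasp_force: 6.2
```

```bash
python3 - <<'E'
from h import *
o=telemetry.get_obs();print(o['time_s'],o['eef_pos'],o['wrist_force'],o['torque'])
c=snap('wrist','wrist3.png')
E
```

```text
5.425 [0.48642089 0.05043838 0.06984756] [-3.65729572 -0.34277888 12.00335265] [0.02266415 0.75845441 0.04305878]
```

Request:
send_rows:
  series:
    - [[0,0,0],[0,0,-1.5],1]
    - [[0,0,0],[0,0,-3],1]
    - [[0,0,0],[0,0,-3],1]
    - [[0,0,0],[0,0,-3],1]

```text
time_s: 5.98
eef_pos: [0.4865, 0.0504, 0.0669]
eef_rot: [0.001, 0.602, 0.798, 0.0]
wrist_force: [-4.2, -0.7, 13.5]
opening: 0.0
grasp_force: 6.6
```

```bash
python3 - <<'E'
from h import *
o=telemetry.get_obs();print(o['time_s'],o['eef_pos'],o['wrist_force'],o['torque'])
c=snap('wrist','wrist3.png')
E
```

```text
5.975 [0.48646368 0.05039273 0.06694962] [-4.2018891  -0.68515026 13.47719368] [ 0.03239433  0.82590397 -0.01278293]
```

View pics/wrist3.png

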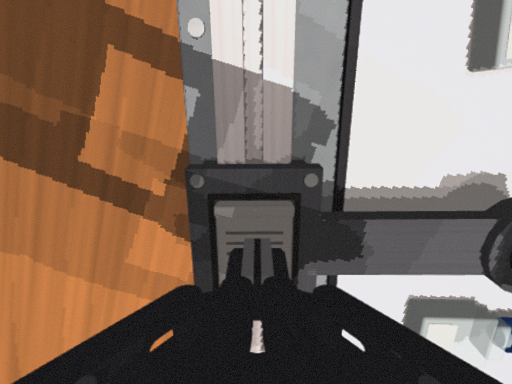

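The fingertips are on the pad between its ribs, at (257,245). The depth is about 5 mm with 13.5 N, which fits the spring. Now I'll slide it along the rail.

Request:
send_rows:
  series:
    - [[0,0,0],[-0.6,1.9,0],1]
    - [[0,0,0],[-1.7,5.8,0],1]
    - [[0,0,0],[-3.0,10.6,0],1]
    - [[0,0,0],[-4.4,15.4,0],1]
    - [[0,0,0],[-5.8,20.2,0],1]
    - [[0,0,0],[-7.2,25.0,0],1]
    - [[0,0,0],[-8.6,29.8,0],1]
    - [[0,0,0],[-9.7,33.6,0],1]
    - [[0,0,0],[-10.5,36.5,0],1]
    - [[0,0,0],[-11.1,38.4,0],1]

```text
time_s: 7.28
eef_pos: [0.4753, 0.0886, 0.0669]
eef_rot: [0.001, 0.602, 0.798, -0.0]
wrist_force: [-5.8, -2.6, 14.0]
opening: -0.003
grasp_force: 6.6
```

```bash
python3 - <<'E'
from h import *
for n in ['side','scene','wrist']:
    c=snap(n,n+'4.png')
    for t in ['carriage','pad_top','stop_orange']:
        print(n,t,[(np.round(d['xyz'],3).tolist(),round(d['conf'],2)) for d in spotter.landmark_of(t,n)][:2])
o=telemetry.get_obs();print(o['time_s'],o['eef_pos'],o['wrist_force'],o['torque'])
E
```

```text
side carriage [([0.476, 0.09, 0.055], 0.66)]
side pad_top [([0.479, 0.088, 0.066], 0.67)]
side stop_orange [([0.434, 0.21, 0.051], 0.9)]
scene carriage [([0.471, 0.089, 0.05], 0.76)]
scene pad_top [([0.473, 0.089, 0.064], 0.41)]
scene stop_orange [([0.439, 0.214, 0.049], 0.78), ([0.486, 0.068, -0.001], 0.64)]
wrist carriage [([0.473, 0.09, 0.051], 0.7)]
wrist pad_top []
wrist stop_orange []
7.875 [0.47520807 0.08874989 0.06685007] [-5.05809486 -1.17717664 12.83680808] [-0.1883842   0.87591836  0.0063663 ]
```

View pics/wrist4.png

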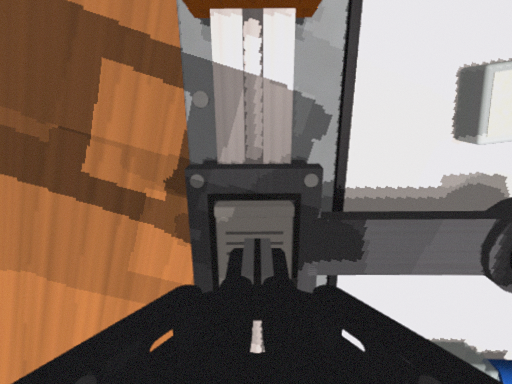

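The carriage follows with no slip: the fingertips are at the same place on the pad, and the orange stop shows at the top at (257,8). About 73 mm are left, so I'll go 60 mm and then approach slowly.

Request:
send_rows:
  series:
    - [[0,0,0],[-0.8,2.9,0],1]
    - [[0,0,0],[-2.5,8.6,0],1]
    - [[0,0,0],[-4.4,15.4,0],1]
    - [[0,0,0],[-6.4,22.1,0],1]
    - [[0,0,0],[-8.3,28.8,0],1]
    - [[0,0,0],[-10.2,35.6,0],1]
    - [[0,0,0],[-12.2,42.3,0],1]
    - [[0,0,0],[-14.1,49.0,0],1]
    - [[0,0,0],[-15.8,54.8,0],1]
    - [[0,0,0],[-16.6,57.7,0],1]

```text
time_s: 9.12
eef_pos: [0.4583, 0.1466, 0.0668]
eef_rot: [0.0, 0.602, 0.798, -0.0]
wrist_force: [-4.4, -3.0, 14.1]
opening: -0.001
grasp_force: 6.6
```

```bash
python3 - <<'E'
from h import *
for n in ['side','scene','wrist']:
    c=snap(n,n+'5.png')
    for t in ['carriage','stop_orange']:
        print(n,t,[(np.round(d['xyz'],3).tolist(),round(d['conf'],2)) for d in spotter.landmark_of(t,n)][:2])
o=telemetry.get_obs();print(o['time_s'],o['eef_pos'],o['wrist_force'],o['torque'])
E
```

```text
side carriage [([0.458, 0.147, 0.052], 0.94), ([0.646, 0.005, 0.008], 0.26)]
side stop_orange [([0.433, 0.211, 0.05], 0.68)]
scene carriage [([0.457, 0.148, 0.066], 0.3)]
scene stop_orange [([0.435, 0.214, 0.047], 0.75)]
wrist carriage [([0.457, 0.148, 0.052], 0.69)]
wrist stop_orange [([0.439, 0.209, 0.049], 0.67)]
9.575 [0.45825461 0.14681043 0.06671163] [-5.02687644  0.49681068 13.23807254] [-0.11672447  0.9991453   0.04896278]
```

View pics/wrist5.png

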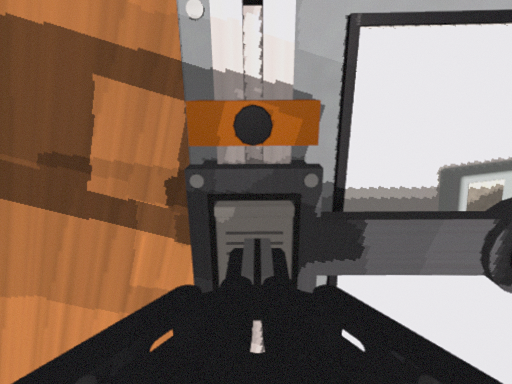

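The gap between carriage (row 165) and stop (row 146) is about 9–11 mm. I'll close it slowly and watch the force.

Request:
send_rows:
  series:
    - [[0,0,0],[-0.3,1.2,0],1]
    - [[0,0,0],[-0.7,2.4,0],1]
    - [[0,0,0],[-1.0,3.6,0],1]
    - [[0,0,0],[-1.4,4.8,0],1]
    - [[0,0,0],[-1.7,5.8,0],1]
    - [[0,0,0],[-2.0,6.8,0],1]
    - [[0,0,0],[-2.2,7.6,0],1]
    - [[0,0,0],[-2.2,7.6,0],1]

```text
time_s: 10.58
eef_pos: [0.4562, 0.1541, 0.0667]
eef_rot: [0.0, 0.602, 0.798, -0.0]
wrist_force: [-5.5, -2.6, 13.4]
opening: 0.0
grasp_force: 6.6
```

Request:
send_rows:
  series:
    - [[0,0,0],[-0.1,0.5,0],1]
    - [[0,0,0],[-0.3,1.0,0],1]
    - [[0,0,0],[-0.4,1.5,0],1]

```text
time_s: 10.95
eef_pos: [0.4557, 0.1554, 0.0667]
eef_rot: [0.0, 0.602, 0.798, -0.0]
wrist_force: [-4.7, -2.6, 13.1]
opening: -0.0
grasp_force: 6.6
```

```bash
python3 - <<'E'
from h import *
c=snap('wrist','wrist6.png')
o=telemetry.get_obs();print(o['time_s'],o['eef_pos'],o['wrist_force'],o['torque'])
im=c['pixels'][90:200,180:330,::-1];cv2.imwrite('pics/w6c.png',cv2.resize(im,None,fx=4,fy=4))
E
```

```text
11.0 [0.45574227 0.15550184 0.06673424] [-5.26848574 -2.63914712 13.57065564] [-0.45901991  0.92648433 -0.04110039]
```

View pics/w6c.png

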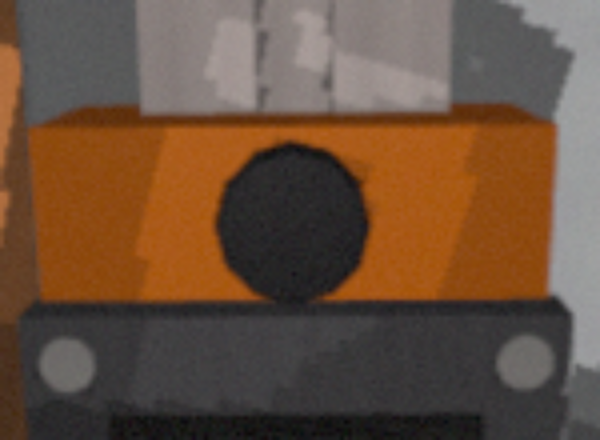

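The stop's near edge (row 300 of the crop) hides the last of the gap. I'll continue in small steps until the force along the rail rises.

Request:
send_rows:
  series:
    - [[0,0,0],[-0.1,0.5,0],1]
    - [[0,0,0],[-0.3,1.0,0],1]
    - [[0,0,0],[-0.3,1.0,0],1]

```text
time_s: 11.38
eef_pos: [0.4554, 0.1565, 0.0667]
eef_rot: [0.0, 0.602, 0.798, -0.0]
wrist_force: [-5.5, -2.3, 13.4]
opening: -0.001
grasp_force: 6.6
```

Request:
send_rows:
  series:
    - [[0,0,0],[-0.1,0.5,0],1]
    - [[0,0,0],[-0.3,1.0,0],1]
    - [[0,0,0],[-0.3,1.0,0],1]

```text
time_s: 11.75
eef_pos: [0.4551, 0.1575, 0.0667]
eef_rot: [0.0, 0.602, 0.798, -0.0]
wrist_force: [-6.0, -1.9, 12.5]
opening: 0.0
grasp_force: 6.6
```

Request:
send_rows:
  series:
    - [[0,0,0],[-0.1,0.5,0],1]
    - [[0,0,0],[-0.3,1.0,0],1]
    - [[0,0,0],[-0.3,1.0,0],1]

```text
time_s: 12.12
eef_pos: [0.4548, 0.1585, 0.0667]
eef_rot: [0.0, 0.602, 0.798, -0.0]
wrist_force: [-5.8, -2.5, 13.5]
opening: 0.003
grasp_force: 6.6
```

Request:
send_rows:
  series:
    - [[0,0,0],[-0.1,0.5,0],1]
    - [[0,0,0],[-0.3,1.0,0],1]
    - [[0,0,0],[-0.3,1.0,0],1]

```text
time_s: 12.5
eef_pos: [0.4547, 0.1592, 0.0667]
eef_rot: [0.001, 0.602, 0.798, -0.0]
wrist_force: [-3.8, -4.7, 13.4]
opening: 0.003
grasp_force: 6.6
```

```bash
python3 - <<'E'
from h import *
for n in ['wrist','side','wrist']:
    c=snap(n,n+'7.png')
    for t in ['carriage','pad_top','stop_orange']:
        print(n,t,[(np.round(d['xyz'],4).tolist(),round(d['conf'],2)) for d in spotter.landmark_of(t,n)][:1])
o=telemetry.get_obs();print(o['time_s'],o['eef_pos'],o['wrist_force'],o['torque'])
d=cv2.absdiff(cv2.imread('pics/wrist7.png'),cv2.imread('pics/wrist6.png'))
print(d[150:290,185:325].mean(), d[90:150,185:325].mean())
E
```

```text
wrist carriage [([0.4558, 0.1619, 0.0497], 0.74)]
wrist pad_top [([0.455, 0.1601, 0.0645], 0.7)]
wrist stop_orange [([0.439, 0.21, 0.0486], 0.66)]
side carriage [([0.4563, 0.1589, 0.0532], 0.66)]
side pad_top [([0.4549, 0.1576, 0.0669], 0.73)]
side stop_orange [([0.434, 0.2112, 0.0511], 0.84)]
wrist carriage [([0.4543, 0.159, 0.0509], 0.87)]
wrist pad_top [([0.4525, 0.1587, 0.0627], 0.91)]
wrist stop_orange [([0.4394, 0.2107, 0.0486], 0.68)]
13.1 [0.45464065 0.15919878 0.06672716] [-5.2489528  -3.99860652 13.35376381] [-0.69671904  0.91022096 -0.00694502]
6.6090646258503405 15.064920634920634
```

The force is rising (y −2.5 → −4.5) and the last advance fell short, so it looks like contact. One more small step to confirm.

Request:
send_rows:
  series:
    - [[0,0,0],[-0.1,0.5,0],1]
    - [[0,0,0],[-0.3,1.0,0],1]
    - [[0,0,0],[-0.3,1.0,0],1]

```text
time_s: 13.48
eef_pos: [0.4547, 0.1595, 0.0668]
eef_rot: [0.001, 0.602, 0.798, -0.001]
wrist_force: [-5.0, -8.2, 13.3]
opening: -0.0
grasp_force: 6.6
```

```bash
python3 - <<'E'
from h import *
c=snap('wrist','wrist8.png')
o=telemetry.get_obs();print(o['time_s'],o['eef_pos'],o['wrist_force'],o['torque'])
a=cv2.imread('pics/wrist7.png');b=cv2.imread('pics/wrist8.png')
g=lambda i,s:np.float32(cv2.cvtColor(i,cv2.COLOR_BGR2GRAY)[s])
for s in [np.s_[170:290,185:325],np.s_[80:150,185:325],np.s_[0:80,180:400]]:
    print(cv2.phaseCorrelate(g(a,s),g(b,s)))
E
```

```text
13.525 [0.45468224 0.15944781 0.06679783] [-3.89068918 -8.17278053 13.92280035] [-1.38209071  0.7416515  -0.01215845]
((-0.14131992190687015, 0.23107809574382543), 0.9587372013816127)
((-0.11160352502693627, 0.3478375139811831), 0.7613032206341073)
((0.29373960271522037, 0.47646108324620684), 0.8938748580084906)
```

Contact is firm: 8 N along the rail and no more motion. I'll ease part of the push, let the pad up straight, and draw back.

Request:
send_rows:
  series:
    - [[0,0,0],[0.1,-0.5,0],1]
    - [[0,0,0],[0.1,-0.5,0],1]
    - [[0,0,0],[0.1,-0.5,1.5],1]
    - [[0,0,0],[0.1,-0.5,3],1]
    - [[0,0,0],[0.1,-0.5,5],1]
    - [[0,0,0],[0.1,-0.5,7],1]
    - [[0,0,0],[0.1,-0.5,10],1]
    - [[0,0,0],[0.1,-0.5,20],1]
    - [[0,0,0],[0.1,-0.5,40],1]
    - [[0,0,0],[0.1,-0.5,70],1]

```text
time_s: 14.78
eef_pos: [0.4533, 0.1603, 0.1356]
eef_rot: [-0.001, 0.602, 0.798, -0.001]
wrist_force: [0.1, 0.2, 0.9]
opening: 0.0
grasp_force: 0.0
```

Request:
send_rows:
  series:
    - [[0,0,0],[0,0,40],1]
    - [[0,0,0],[-40,-10,70],1]
    - [[0,0,0],[-80,-20,80],1]
    - [[0,0,0],[-110,-30,80],1]
    - [[0,0,0],[-110,-30,80],1]
    - [[0,0,0],[-110,-30,80],1]

```text
time_s: 15.52
eef_pos: [0.3448, 0.1304, 0.2159]
eef_rot: [0.001, 0.602, 0.798, 0.001]
wrist_force: [0.2, 1.0, 0.2]
opening: 0.001
grasp_force: 0.0
```

```bash
python3 - <<'E'
from h import *
ims=[]
for n in ['side','scene','wrist']:
    c=snap(n,n+'9.png')
    for t in ['carriage','pad_top','stop_orange','media_bottle','slide_box','flask_a']:
        print(n,t,[(np.round(d['xyz'],4).tolist(),round(d['conf'],2)) for d in spotter.landmark_of(t,n)][:2])
    if n!='wrist':
        u,v=proj(c,[.455,.16,.07])[0].astype(int)
        ims.append(cv2.resize(c['pixels'][v-40:v+40,u-50:u+50,::-1],(400,320)))
cv2.imwrite('pics/fin.png',np.hstack(ims))
o=telemetry.get_obs();print(o['time_s'],o['eef_pos'],o['wrist_force'])
E
```

```text
side carriage [([0.4541, 0.1583, 0.0536], 0.68), ([0.595, 0.2042, 0.0111], 0.65)]
side pad_top [([0.4553, 0.1558, 0.0736], 0.72)]
side stop_orange [([0.4352, 0.2134, 0.0513], 0.9)]
side media_bottle [([0.6636, -0.2145, 0.0014], 0.87)]
side slide_box [([0.4637, 0.4047, 0.0012], 0.73)]
side flask_a [([0.6467, 0.0025, 0.009], 0.68), ([0.5948, 0.2038, 0.0101], 0.6)]
scene carriage [([0.4502, 0.159, 0.0478], 0.91)]
scene pad_top [([0.4557, 0.1579, 0.0704], 0.67), ([0.4836, 0.0658, -0.0001], 0.59)]
scene stop_orange [([0.4358, 0.2158, 0.0479], 0.68)]
scene media_bottle [([0.6638, -0.2087, -0.0002], 0.96)]
scene slide_box [([0.4649, 0.4066, -0.0031], 0.88), ([0.5981, 0.2057, 0.017], 0.25)]
scene flask_a [([0.6448, 0.0043, 0.0154], 0.79), ([0.5981, 0.2041, 0.0161], 0.77)]
wrist carriage [([0.4559, 0.1587, 0.0508], 0.62)]
wrist pad_top [([0.4532, 0.158, 0.0696], 0.68)]
wrist stop_orange [([0.4359, 0.2108, 0.0493], 0.56)]
wrist media_bottle [([0.4391, 0.2108, 0.0507], 0.51)]
wrist slide_box []
wrist flask_a [([0.6501, 0.0027, 0.0161], 0.95), ([0.6005, 0.2035, 0.0133], 0.77)]
16.575 [0.34401442 0.13027181 0.21528461] [ 0.35151117  1.55523793 -0.92988136]
```

View pics/fin.png

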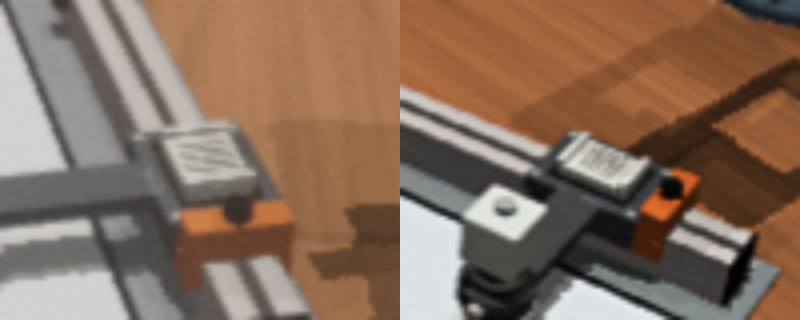

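View pics/wrist9.png

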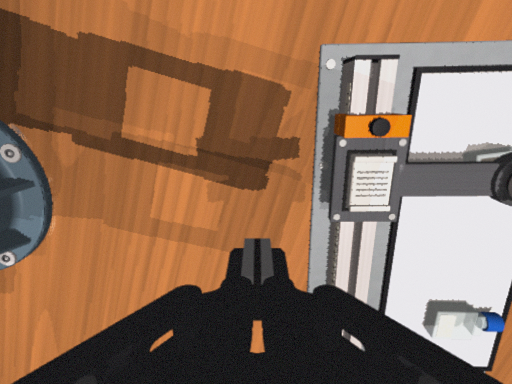

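All three views show the carriage against the orange stop (wrist view, (375,137)), with the pad up and the gripper clear. The flasks, bottle and box have not moved.

```bash
python3 -c "
from h import *
print(ctrl.hand_in())"
```

```text
the job is handed in; nothing more can be done
None
```

The carriage is against the orange stop with the pad up and the brake on, the arm is drawn back clear, nothing else was moved, and the job was handed in at about 17 s; no verdict came back.

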